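# Feel the heating block's wells for a leftover riser, then seat the new vial

### The job

Three of the heating block's wells hold red-capped vials; of the three open ones only one is clear, the other two still have a riser for short vials lying in the bottom. Take the feeler rod from its stand and feel down the open wells until its tip has rested for a moment on the bottom of the clear one (do feel that one, even if the others have ruled it in), put the rod back in its stand, and push the white-capped vial fully home in the clear well. Be gentle: never bear down hard on the block, don't let the vial drop in, and leave the red-capped vials and everything else on the bench where they are.

Things in the scene. Friction and masses are not known exactly. Their poses are not given: they have to be found in the camera images.
- heater: Dry-bath heater, white housing 147 x 205 mm with a grey sloped control panel on its -x side (reaching 124 mm from the origin); fixed. Origin: centre of the recess, on the bench; x points away from the panel, z up. Housing rim 85 mm above the bench.
- block: Lift-out aluminium vial block, 100 x 160 x 62 mm, 1.6 kg, loose (1.5 mm side play) in the heater's recess; with its vials it rests there with about 18 N. Origin: centre of its underside, 45 mm above the bench; axes as the heater's; top face 62 mm above the origin. Six wells (block_hole0 to 5), two rows of three, 52 mm apart both ways.
- vial: The new vial: amber glass, white cap, upright on the bench. 90 mm tall, about 60 g; glass 24 mm wide, foot tapered (19 mm at the bottom, full width 5 mm up); cap 25 mm wide, from 68 to 90 mm up. Origin: centre of its underside; z up its axis. Fully home, its underside is 48 mm below the block's top face and 42 mm stands out; on a riser 56 mm would.
- vial_cap (a point): Point on the new vial's axis, 80 mm above its underside: the middle of the cap, where to grip.
- stand: Wooden rod stand, 70 x 70 x 60 mm, fixed. Origin: centre of its underside. One upright hole in the middle of its top, 13 mm wide with a 3 mm chamfer, 50 mm deep (its floor 10 mm above the origin).
- rod: Feeler rod standing in the stand: blunt steel shaft 10 mm diameter with a blue plastic handle 17 mm diameter from 108 to 160 mm above the tip; about 90 g. Origin: the tip; z up along the rod.
- rod_tip (a point): The blunt lower tip of the rod.
- rod_grip (a point): Point on the rod's axis in the middle of its blue handle, 135 mm above the tip, where to grip.
- block_hole0 (a point): Centre of the mouth of well 0, in the plane of the block's top face (-x row, +y end, in the block's axes). Every well is 26 mm wide with a 2 mm chamfer. In a clear one the floor (a black rubber pad) is 48 mm below this plane; a leftover riser, a black rubber puck 18 mm thick and 23 mm wide, raises it to 34 mm below. Where the risers lie is not measured.
- block_hole1 (a point): Centre of the mouth of well 1, in the plane of the block's top face (-x row, middle, in the block's axes). In each well a brass spring ball sticks 3 mm out of the wall on the block's outer side (+x row: +x, -x row: -x), 14 mm below the top face. It clears a rod on the well's axis; it grips a vial, which takes some 4 to 10 N to push past and along it, and then stays where it is let go.
- block_hole2 (a point): Centre of the mouth of well 2, in the plane of the block's top face (-x row, -y end, in the block's axes).
- block_hole3 (a point): Centre of the mouth of well 3, in the plane of the block's top face (+x row, +y end, in the block's axes).
- block_hole4 (a point): Centre of the mouth of well 4, in the plane of the block's top face (+x row, middle, in the block's axes).
- block_hole5 (a point): Centre of the mouth of well 5, in the plane of the block's top face (+x row, -y end, in the block's axes).
- red1: Amber vial with a red cap, already seated in a well (any of the six); same make as the new one, 24 mm wide, cap 25 mm, standing 42 mm out of the block. Origin: on its axis, 52 mm below the block's top face. To be left alone.
- red2: Amber vial with a red cap, already seated in a well (any of the six); same make as the new one, 24 mm wide, cap 25 mm, standing 42 mm out of the block. Origin: on its axis, 52 mm below the block's top face. To be left alone.
- red3: Amber vial with a red cap, already seated in a well (any of the six); same make as the new one, 24 mm wide, cap 25 mm, standing 42 mm out of the block. Origin: on its axis, 52 mm below the block's top face. To be left alone.
- bottle_a: Bystander: amber bottle, red cap, 68 mm wide, 165 mm tall; origin under its centre.
- bottle_b: Bystander: amber bottle with label, red cap, 68 mm wide, 165 mm tall; origin under its centre.
- jar: Bystander: white plastic jar, 90 mm wide, 140 mm tall; origin under its centre.
- dish: Bystander: small white porcelain dish, 90 mm wide, 26 mm tall; origin under its centre.
- cap: Bystander: blue screw cap, 48 mm wide, 18 mm tall; origin under its centre.
- brush_pot: Bystander: clear pot with brushes, fixed, 68 mm wide, 190 mm tall, brushes leaning out to 60 mm from its axis; origin under its centre.

How it is judged:
By the outcome, as a careful person would: the job done as asked, in the order asked, and still so for the second after the job is handed in, with the robot touching nothing.
It also fails if it takes over 72 s, if anything falls off the work surface, if the arm or the gripper's body presses on something with over 40 N, if the wrist force passes 120 N, or if a joint passes its speed limit or range.

### The arm

A 7-joint arm with a two-finger parallel gripper is mounted at the origin on the work surface. World frame = base frame: x ahead of the robot, y to its left, z up, the work surface at z = 0. Lengths are in mm, angles in rad, forces in N, time in s.
With the tool pointing down it reaches from about 400 to 850 mm from the base axis. Payload 10.4 kg.
Tool frame: the origin (TCP) lies at the very end of the fingers, on their centre line; the grasp point (between the pads) lies manip.tcp_to_grasp behind it (manip.tcp_to_grasp is the distance from the TCP to the grasp point, in mm); z points along the fingers, y is the line along which they close (so a half turn about z gives the same grasp; the last joint's range is limited). The gripper opens to 85 mm and grips with 20 to 120 N. Pads are 22 mm wide; open, the fingers measure 114 mm over their backs; the gripper's body (76 mm by 85 mm) begins 54 mm behind the grasp point. The pads swing forward as they close: fully open they stand 13 mm farther back than shut.
Start: joints at [-1.235, 0.332, -0.065, 1.46, 0.022, 1.35, -0.088], TCP at [219.457, 585.226, 231.338] pointing down, gripper open.
Joint ranges: [-2.6, 2.6], [-0.5, 2.12], [-1.47, 1.34], [0.16, 2.42], [-1.27, 4.41], [0.06, 2.06], [-2.6, 2.6]. Speed limits (rad/s): [2.22, 2.22, 2.79, 2.79, 3.14, 3.14, 3.14].

### API

Orientations are given as a rotation vector (axis times angle).
In Python, from workcell import manip gives the robot as it stands.
- The arm moves only by the shell command python3 inch.py 'ROWS'. ROWS is a JSON object whose key "rows" holds a list of rows, 1 to 20 of them, each of 5 numbers: dx, dy, dz in mm, then a turn about the tool's z in rad, then the finger opening in mm; each row shifts and turns the commanded pose from where the row before left it, along the tool's axes as they then stand; what a row does not reach is not made up. A row lasts 1/8 s, in which the tool goes at most 62.5 mm and 0.188 rad, less where a joint would pass 70% of its speed; a pose out of reach is approached as far as the arm can. The fingers move at their own pace and stop on an object; the grip force is fixed at half the most. Time passes only in rows, so rows that do not move let the fingers close. It prints the time, the measured TCP pose, the force, the opening and the grip force at its end. Input that does not fit is refused with a message, and nothing moves.
- manip.observe(): the state, without advancing time (a new reading comes with each control period).
- manip.get_image(name): name is "scene" or "top"; returns a dict with "pixels" (420x560x3 uint8, red, green, blue), "camera_matrix" (3x3 intrinsics, pixels), "eye" and "attitude" of the camera in the world. Camera axes: x right, y down, z forward; pixel columns grow to the right and rows downward; lengths in mm; the calibration is good to about 2 mm. A picture is of the moment at which its call begins. There is no depth.
- manip.sign_off(): hands the job in; it is judged then, once.
The state is a dict: "time_s": time; "qpos": joint angles; "joint_velocities": joint speeds; "effort": joint torques, N m; "ee_pos": TCP position; "orientation": TCP orientation; "contact_force": force on the tool from outside, world axes, zero at the start; "ft_torque": the same for the moment, N m; "gripper_width": finger opening in mm; "grasp_force": force on a finger pad.
Only numpy, scipy, OpenCV 4.12 (cv2) and the standard library are available. Lean on these libraries where they do the work, as an engineer would, in place of code of your own. Each camera call takes 0.05 s, during which the arm holds its last target. There are 200 camera calls.

## Working session

There is one attempt and no reset: what is moved stays moved. The work goes in short steps, Python scripts to look and compute and a shell command to move; the robot and the scene stay as the last step left them, time stands still between calls to the robot, and variables do not carry over. Pictures are saved under pics/ and viewed, at most 10 in all, crops included, and the job is handed in when it is done.

```bash
ls; mkdir -p pics; python3 - <<'E'
from workcell import manip
import cv2
print(manip.observe(), manip.tcp_to_grasp)
for n in("scene","top"):
    i=manip.get_image(n); cv2.imwrite(f"pics/{n}0.png",i["pixels"][:,:,::-1]); print(n,i["camera_matrix"],i["eye"],i["attitude"])
E
```

```text
inch.py
pics
workcell.py
{'time_s': 0.0, 'qpos': array([-1.23460053,  0.33284961, -0.06468952,  1.46093283,  0.02159959,
        1.34987282, -0.08848195]), 'joint_velocities': array([-0.00016558, -0.00053146,  0.00132822, -0.00067071,  0.00060977,
       -0.00069821,  0.00012502]), 'effort': array([-8.44257102e-04, -6.25435925e+01,  4.88160679e-02, -3.91614640e+01,
        1.61323103e-02,  9.49183741e-03, -3.43155136e-05]), 'ee_pos': array([219.34960611, 584.85751813, 230.53384765]), 'orientation': array([-5.60500207e-01, -3.09100540e+00,  2.12902994e-03]), 'contact_force': array([-0.12295477, -0.20643446,  0.21021203]), 'ft_torque': array([ 0.04751383,  0.00979928, -0.03588536]), 'grasp_force': 0.0, 'gripper_width': 85.67349592868959} 18.700000000000003
scene [[483.15680003   0.         284.38922808]
 [  0.         483.15680003 212.65591881]
 [  0.           0.           1.        ]] [1219.37399687  862.04142688  791.59164755] [-0.74505367 -2.43011558  1.30749779]
top [[484.03905686   0.         274.52149831]
 [  0.         484.03905686 210.242732  ]
 [  0.           0.           1.        ]] [ 485.55957616   21.69060467 1637.33997151] [-2.1724154   2.18742131 -0.10622918]
```
View pics/scene0.png

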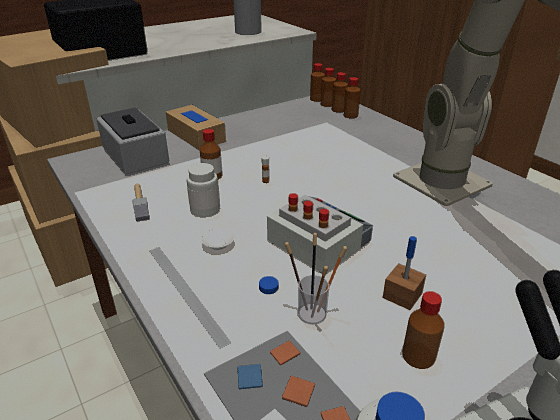

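View pics/top0.png

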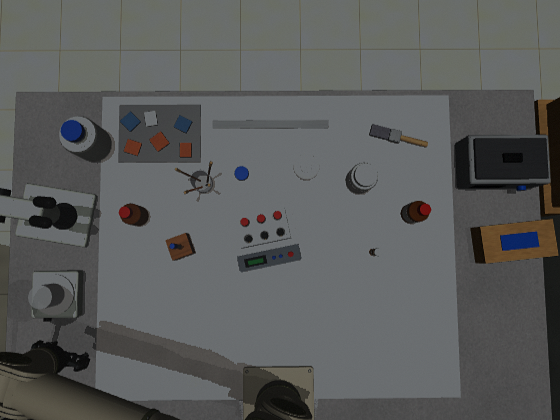

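The scene view shows the heater near (320,230) with three red caps at (293,200), (308,206) and (323,214). The stand and rod are at (405,280), and the white-capped vial is at (265,170). In the top view the heater is at (265,232), the stand at (180,246) and the vial at (374,252). Next I'll enlarge these areas.

```bash
python3 - <<'E'
import cv2,numpy as np
t=cv2.imread("pics/top0.png");s=cv2.imread("pics/scene0.png")
def c(i,x,y,w,h,k,g=1):
    o=cv2.resize(i[y:y+h,x:x+w],None,fx=k,fy=k,interpolation=cv2.INTER_CUBIC)
    o=np.clip(o.astype(float)*g,0,255).astype(np.uint8)
    for j in range(0,w,10):
        cv2.line(o,(j*k,0),(j*k,6),(0,255,0),1);cv2.putText(o,str(x+j),(j*k,16),0,.35,(0,0,255),1)
    for j in range(0,h,10):
        cv2.line(o,(0,j*k),(6,j*k),(0,255,0),1);cv2.putText(o,str(y+j),(8,j*k+4),0,.35,(0,0,255),1)
    return o
a=c(t,230,200,80,75,5,1.8); b=c(t,160,225,40,37,5,1.8); d=c(t,355,230,40,37,5,1.8)
top=np.hstack([a,np.vstack([b,d,np.zeros((5,200,3),np.uint8)])])
cv2.imwrite("pics/c1.png",top)
a=c(s,260,180,120,90,4); b=c(s,380,230,50,80,4);d=c(s,250,145,30,45,4)
o=np.zeros((560,700,3),np.uint8);o[:360,:480]=a;o[:320,490:690]=b;o[370:550,:120]=d
cv2.imwrite("pics/c2.png",o)
E
```

View pics/c1.png

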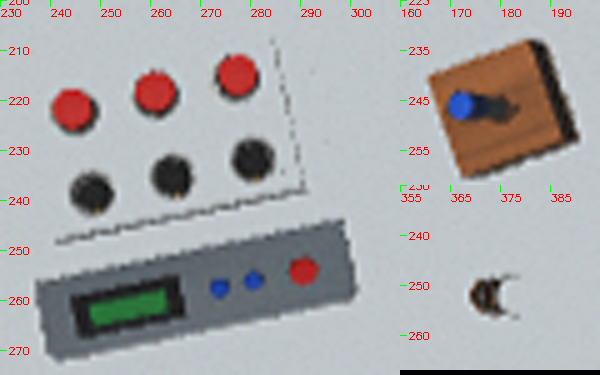

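View pics/c2.png

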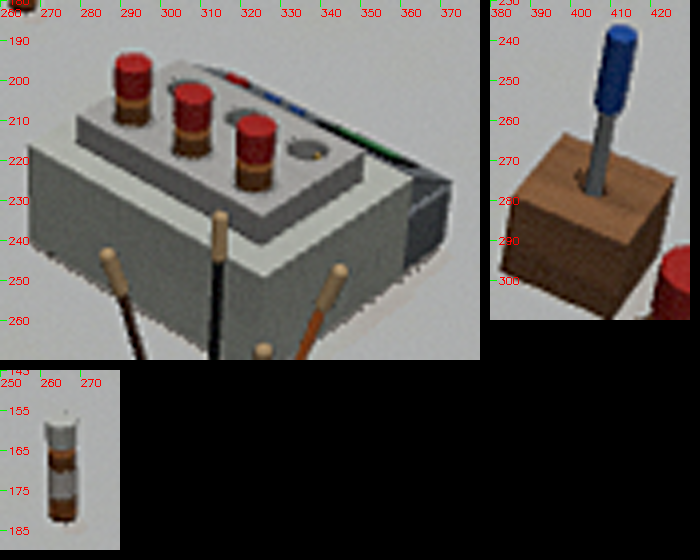

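The top crop shows red caps at about (244,222), (261,218) and (277,215), and open wells at about (248,238), (264,235) and (280,232). The open row is on the panel side, so wells 0, 1 and 2 are open. The stand, blue handle and vial are also clearly visible. Next I'll fit their positions.

```bash
cat > h.py <<'E'
import numpy as np,cv2
from scipy.spatial.transform import Rotation as R
from scipy.optimize import least_squares
CAM={"scene":(np.array([[483.1568,0,284.3892],[0,483.1568,212.6559],[0,0,1]]),np.array([1219.374,862.0414,791.5916]),np.array([-0.74505367,-2.43011558,1.30749779])),
"top":(np.array([[484.03906,0,274.5215],[0,484.03906,210.24273],[0,0,1]]),np.array([485.5596,21.6906,1637.34]),np.array([-2.1724154,2.18742131,-0.10622918]))}
def proj(n,P):
    K,e,a=CAM[n]; p=(np.atleast_2d(P)-e)@R.from_rotvec(a).as_matrix()@K.T   # attitude: camera->world
    return p[:,:2]/p[:,2:]
def blobs(n,mask,box,amin=8):
    x,y,w,h=box; m=np.zeros(mask.shape,np.uint8); m[y:y+h,x:x+w]=mask[y:y+h,x:x+w]
    c,_,st,ce=cv2.connectedComponentsWithStats(m)
    return [(*np.round(ce[i],2),st[i].tolist()) for i in range(1,c) if st[i,4]>=amin]
E
python3 - <<'E'
from h import *
I={n:cv2.imread(f"pics/{n}0.png").astype(int) for n in CAM}
def red(i):return ((i[...,2]>1.8*i[...,1])&(i[...,2]>1.8*i[...,0])&(i[...,2]>60)).astype(np.uint8)
def blue(i):return ((i[...,0]>1.6*i[...,2])&(i[...,0]>50)).astype(np.uint8)
print(proj("top",[[500,0,0],[600,0,0],[500,100,0]]))
print("Tred",blobs("top",red(I["top"]),(235,205,55,25)))
print("Thole",blobs("top",(I["top"].sum(2)<150).astype(np.uint8),(235,222,54,24)))
print("Tblue",blobs("top",blue(I["top"]),(160,230,40,40)))
print("Sred",blobs("scene",red(I["scene"]),(280,190,55,45)))
print("Sblue",blobs("scene",blue(I["scene"]),(390,225,50,50)))
g=I["top"].sum(2)
print(g[244:262,366:384])
print(I["scene"].sum(2)[153:187,257:274:1])
E
```

```text
[[276.96181695 249.06758521]
 [276.73489358 219.48111395]
 [247.29486636 249.28111105]]
Tred [(np.float64(277.06), np.float64(214.45), [274, 211, 7, 8, 47]), (np.float64(260.56), np.float64(217.75), [257, 214, 8, 8, 48]), (np.float64(243.96), np.float64(221.32), [241, 218, 7, 8, 47])]
Thole [(np.float64(245.81), np.float64(224.25), [242, 222, 8, 5, 16]), (np.float64(280.26), np.float64(231.48), [277, 228, 8, 8, 50]), (np.float64(263.98), np.float64(234.83), [261, 231, 7, 8, 47]), (np.float64(247.94), np.float64(238.3), [244, 235, 9, 8, 47])]
Tblue [(np.float64(171.77), np.float64(245.73), [170, 243, 5, 6, 22])]
Sred [(np.float64(293.03), np.float64(199.01), [289, 193, 9, 13, 93]), (np.float64(318.6), np.float64(199.5), [316, 198, 6, 4, 10]), (np.float64(307.79), np.float64(206.46), [303, 201, 10, 13, 105]), (np.float64(323.49), np.float64(214.45), [319, 208, 10, 14, 108])]
Sblue [(np.float64(411.15), np.float64(246.69), [406, 236, 11, 23, 144])]
[[325 331 328 328 327 328 333 329 328 333 330 325 331 333 330 331 328 334]
 [328 329 327 330 329 330 330 327 329 331 330 327 328 329 332 325
[... 2925 characters left out ...]
524 535 546 187 135 214 190 202 155 152 372 551 529 518 521]
 [519 525 514 536 555 183  94 123 136 131 102 128 369 550 527 520 521]
 [512 521 523 524 555 216  96 119 135 126 112 135 399 554 524 520 514]
 [524 521 523 531 545 225 129 123 122 124 118 164 394 547 520 525 523]
 [524 518 518 534 540 176  78  79 145 149 145 152 442 542 522 519 522]
 [521 523 519 521 549 526 121  32  56  39  61 218 531 514 527 525 513]
 [520 522 524 521 534 544 536 527 525 325 531 513 517 506 511 523 522]
 [519 521 520 518 530 522 532 534 521 494 522 513 504 504 502 520 520]
 [519 516 516 519 517 520 520 520 522 500 505 504 494 505 515 523 521]
 [523 518 520 513 524 521 522 515 518 514 519 514 513 521 523 521 523]]
```

```bash
python3 - <<'E'
from h import *
def blk(p,loc): 
    c,s=np.cos(p[2]),np.sin(p[2]); l=np.atleast_2d(loc)
    return np.c_[p[0]+c*l[:,0]-s*l[:,1],p[1]+s*l[:,0]+c*l[:,1],l[:,2]]
red=[[26,y,0] for y in(52,0,-52)]; hole=[[-26,y,107] for y in(52,0,-52)]
z=lambda L,h:[[a,b,h] for a,b,_ in L]
def res(p,only=None):
    r=[proj("top",blk(p,z(red,147)))-[[243.96,221.32],[260.56,217.75],[277.06,214.45]],
       proj("top",blk(p,z(hole,105)))-[[247.94,238.3],[263.98,234.83],[280.26,231.48]],
       proj("scene",blk(p,z(red,138.5)))-np.array([[323.49,214.45],[307.79,206.46],[293.03,199.01]])]
    if only is not None: r=r[only]
    return np.vstack(r).ravel()
for o in(None,slice(0,2),slice(2,3)):
    f=least_squares(res,[600,20,0],args=(o,)); print("block",f.x,np.round(f.fun,2).tolist())
p=least_squares(res,[600,20,0]).x
print("holes",blk(p,hole).round(1).tolist())
def pt(obs,guess):
    f=least_squares(lambda q:np.concatenate([(proj(n,[[q[0],q[1],h]])-o).ravel() for n,h,o in obs]),guess);return f.x.round(1),f.fun.round(2)
S,T="scene","top"
print("vial S",pt([(S,45,(265.1,170.1))],[500,-300])); print("vial T",pt([(T,0,(372.4,252))],[500,-300]),pt([(T,90,(378,252))],[500,-300]))
print("rod S",pt([(S,144,(411.15,246.69))],[500,300])); print("rod T",pt([(T,160,(171.77,245.73))],[500,300]))
# rod verticality in scene
q=pt([(S,144,(411.15,246.69))],[500,300])[0]; print(proj(S,[[*q,170],[*q,118],[*q,60]]),proj(T,[[*q,170],[*q,118],[*q,60]]))
v=pt([(S,45,(265.1,170.1))],[500,-300])[0]; a=np.linspace(0,6.3,50)
for h,r in((0,9.5),(5,12),(90,12.5)):
    for n in(S,T):
        c=proj(n,np.c_[v[0]+r*np.cos(a),v[1]+r*np.sin(a),a*0+h]); print(h,n,c.min(0).round(1),c.max(0).round(1))
from workcell import manip
o=manip.observe();M=R.from_rotvec(o["orientation"]).as_matrix();print(M.round(3).tolist())
E
```

```text
block [5.69523299e+02 4.71188001e+01 1.99362638e-01] [-0.06, 0.0, -0.14, 0.13, -0.15, -0.0, -0.02, -0.03, 0.05, 0.07, -0.15, 0.06, 0.03, -0.01, -0.07, -0.09, -0.34, -0.31]
block [5.69642497e+02 4.68657071e+01 1.98475394e-01] [0.03, -0.05, -0.05, 0.09, -0.06, -0.03, 0.05, -0.08, 0.12, 0.03, -0.08, 0.03]
block [5.69582187e+02 4.79089006e+01 1.93601412e-01] [0.08, 0.17, 0.05, 0.04, -0.14, -0.24]
holes [[533.7, 92.9, 107.0], [544.0, 42.0, 107.0], [554.3, -9.0, 107.0]]
vial S (array([ 490.5, -316.2]), array([0., 0.]))
vial T (array([ 487.8, -322.1]), array([0., 0.])) (array([ 487.6, -321.1]), array([0., 0.]))
rod S (array([509. , 318.9]), array([0., 0.]))
rod T (array([511. , 321.8]), array([0., 0.]))
[[412.93708783 237.16757197]
 [409.44166052 255.9508262 ]
 [405.75509592 275.76118821]] [[172.03583897 246.33307384]
 [175.40895146 246.57548608]
 [178.90880628 246.82700678]]
0 scene [262.5 180.7] [268.2 183.6]
0 top [367.8 248.4] [373.4 254. ]
5 scene [261.7 179.1] [269.  182.7]
5 top [367.4 247.6] [374.5 254.8]
90 scene [260.9 155.9] [268.7 159.4]
90 top [372.5 247.2] [380.3 255. ]
[[-0.936, 0.351, -0.0], [0.351, 0.936, -0.001], [-0.0, -0.001, -1.0]]
```

```bash
cat > d.py <<'E'
# python3 d.py x y z [yawtarget of tool y from +y]: tool-axis deltas from measured TCP
import sys
from h import *
from workcell import manip
o=manip.observe();M=R.from_rotvec(o["orientation"]).as_matrix()
t=np.array([float(v) for v in sys.argv[1:4]])
print("t",round(o["time_s"],2),"delta",(M.T@(t-o["ee_pos"])).round(2),"pos",o["ee_pos"].round(2),"yaw",np.arctan2(-M[0,1],M[1,1]).round(4),"zax",M[:,2].round(4),"F",o["contact_force"].round(2),"w",round(float(o["gripper_width"]),1))
E
python3 inch.py '{"rows":[[0,0,0,-0.1853,85],[0,0,0,-0.1853,85],[0,0,0,-0.1853,85],[-23.3,-31.7,0,0,85],[-23.3,-31.7,0,0,85],[-23.3,-31.7,0,0,85],[-23.3,-31.7,0,0,85],[-23.3,-31.7,0,0,85],[-23.3,-31.7,0,0,85],[-23.3,-31.7,0,0,85],[-23.3,-31.7,0,0,85],[-23.3,-31.7,0,0,85],[-23.3,-31.7,0,0,85],[0,0,0,0,85],[0,0,0,0,85]]}'; python3 d.py 510 320.3 126.3
```

```text
time_s: 1.98
ee_pos: [509.4, 320.5, 230.9]
orientation: [0.31, -3.125, -0.0]
contact_force: [-1.2, 0.8, -0.3]
gripper_width: 84.8
grasp_force: 0.0
t 1.98 delta [ -0.62  -0.29 104.62] pos [509.44 320.45 230.92] yaw 0.1974 zax [-1.e-03  1.e-04 -1.e+00] F [-1.17  0.77 -0.26] w 84.8
```

```bash
python3 inch.py '{"rows":[[-0.6,0,25,0,70],[0,0,25,0,60],[0,0,25,0,60],[0,0,20,0,60],[0,0,9.6,0,60],[0,0,0,0,60],[0,0,0,0,30],[0,0,0,0,20]]}'; python3 - <<'E'
from workcell import manip
import cv2
s=manip.get_image("scene")["pixels"][:,:,::-1]
cv2.imwrite("pics/g1.png",cv2.resize(s[170:310,340:480],None,fx=4,fy=4,interpolation=cv2.INTER_CUBIC))
E
```

```text
time_s: 2.98
ee_pos: [510.9, 320.5, 127.6]
orientation: [-0.309, 3.125, 0.001]
contact_force: [0.0, 0.9, -0.2]
gripper_width: 24.6
grasp_force: 0.0
```

View pics/g1.png

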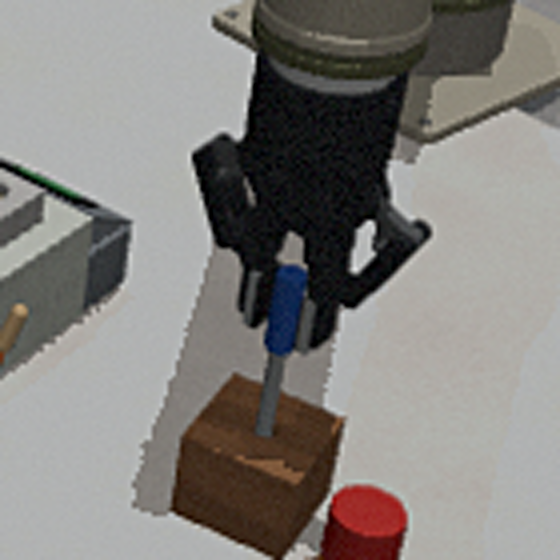

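The blue handle stands between the pads at about (411,247) full-frame, centred. I'll close on it.

```bash
python3 inch.py '{"rows":[[0,0,0,0,10],[0,0,0,0,10],[0,0,0,0,10],[0,0,0,0,10]]}'; python3 d.py 510.9 320.5 127.6; python3 inch.py '{"rows":[[0,0,-3,0,10],[0,0,-8,0,10],[0,0,-15,0,10],[0,0,-20,0,10],[0,0,-20,0,10],[0,0,-20,0,10],[0,0,-20,0,10],[0,0,-20,0,10],[0,0,-9,0,10],[0,0,0,0,10],[0,0,0,0,10]]}';  python3 d.py 534 92.9 260; python3 - <<'E'
from workcell import manip
import cv2,numpy as np
s=manip.get_image("scene")["pixels"][:,:,::-1];t=manip.get_image("top")["pixels"][:,:,::-1]
cv2.imwrite("pics/scene_r.png",s);cv2.imwrite("pics/top_r.png",t)
cv2.imwrite("pics/g2.png",cv2.resize(s[150:300,350:480],None,fx=4,fy=4,interpolation=cv2.INTER_CUBIC))
E
```

```text
time_s: 3.52
ee_pos: [511.0, 320.3, 127.4]
orientation: [-0.309, 3.125, 0.001]
contact_force: [0.3, -0.3, 5.7]
gripper_width: 15.6
grasp_force: 58.3
t 3.52 delta [ 0.09  0.26 -0.2 ] pos [511.04 320.27 127.4 ] yaw 0.197 zax [ 1.e-03  7.e-04 -1.e+00] F [ 0.34 -0.28  5.75] w 15.6
time_s: 4.9
ee_pos: [510.3, 319.9, 260.9]
orientation: [0.309, -3.125, 0.001]
contact_force: [-0.6, -0.0, -2.2]
gripper_width: 15.8
grasp_force: 58.4
t 4.9 delta [  21.21 -227.24    1.02] pos [510.31 319.89 260.89] yaw 0.1971 zax [-1.e-03 -7.e-04 -1.e+00] F [-0.58 -0.01 -2.18] w 15.8
```

View pics/g2.png

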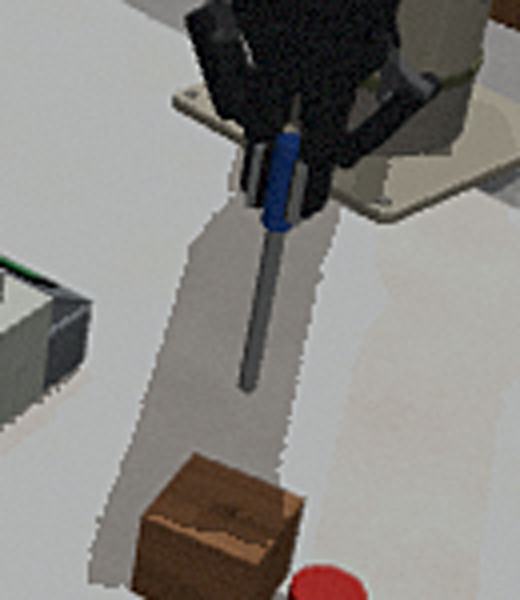

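The rod is out of the stand, hanging about straight, with its tip at about (411.5,246.6). I'll check its tilt against the prediction.

```bash
python3 - <<'E'
from h import *
x,y=510.3,319.9
for z in(143.5,143.5+108,143.5+160): print(z,proj("scene",[[x,y,z]]).round(1),proj("top",[[x,y,z]]).round(1))
s=cv2.imread("pics/scene_r.png").astype(int)
# rod axis in scene: dark/blue columns per row
for r in range(184,248,6):
    row=s[r,395:440]; print(r,' '.join(f"{v}" for v in row.sum(1)))
E
```

```text
143.5 [[411.1 247.3]] [[173.5 246. ]]
251.5 [[418.7 206. ]] [[165.9 245.5]]
303.5 [[422.8 184.3]] [[161.8 245.2]]
184 530 530 529 536 542 535 536 542 548 556 547 441 125 146 188 192 81 34 58 0 33 7 19 37 109 152 133 171 146 145 70 65 50 47 59 66 46 57 39 62 75 38 40 49 29
190 528 532 521 530 527 531 532 529 525 530 532 535 537 395 392 330 0 46 237 224 81 25 43 109 119 115 120 134 100 144 153 6 58 27 53 40 42 58 24 58 42 85 21 51 156
196 534 528 530 538 535 529 522 535 533 535 537 545 355 388 404 80 41 222 233 75 30 18 86 127 133 138 132 53 217 219 215 94 22 81 58 47 33 114 291 298 291 288 290 262 255
202 536 534 531 541 535 534 535 542 555 553 408 361 378 382 379 391 388 404 398 315 339 88 101 139 129 126 114 233 223 221 76 17 25 16 33 230 401 393 375 394 568 545 349 250 149
208 531 530 534 543 547 391 367 372 382 380 382 374 377 383 381 390 385 376 372 379 390 203 172 205 213 198 301 400 406 393 386 379 385 377 383 379 389 376 397 550 533 537 531 531 534
214 542 541 343 366 377 379 376 365 369 383 371 385 369 371 381 381 378 376 386 393 184 176 226 209 214 349 387 368 374 377 375 38
[... 273 characters left out ...]
 386 383 383 379 388 377 382 373 381 392 190 179 227 206 207 393 388 382 381 374 375 376 378 373 381 541 551 530 534 526 534 534 533 532 532 538 535
232 390 391 392 387 393 391 387 388 382 374 375 380 375 369 375 381 408 139 187 213 199 268 403 382 379 377 369 379 381 379 366 387 558 541 534 537 528 532 533 531 533 536 533 534 537
238 393 399 389 388 390 385 395 387 391 388 379 392 378 384 397 403 137 201 214 198 254 411 390 378 376 385 385 382 384 375 388 550 539 533 535 535 536 532 531 536 526 533 533 530 535
244 386 395 382 368 382 380 373 387 384 380 383 396 392 403 340 126 189 212 189 249 412 397 390 387 394 389 388 389 396 546 545 540 534 529 532 529 534 532 535 532 531 535 532 517 522
```

```bash
python3 inch.py '{"rows":[[1.1,-10,0,0,10],[2.15,-23,0,0,10],[2.15,-23,0,0,10],[2.15,-23,0,0,10],[2.15,-23,0,0,10],[2.15,-23,0,0,10],[2.15,-23,0,0,10],[2.15,-23,0,0,10],[2.15,-23,0,0,10],[2.15,-23,0,0,10],[1.1,-10,0,0,10],[0,0,0,0,10],[0,0,0,0,10]]}';  python3 d.py 533.7 92.9 200
```

```text
time_s: 6.62
ee_pos: [533.8, 94.2, 261.7]
orientation: [0.311, -3.126, -0.001]
contact_force: [0.1, 0.9, -1.2]
gripper_width: 15.7
grasp_force: 58.5
t 6.62 delta [ 0.32 -1.32 61.68] pos [533.76  94.23 261.68] yaw 0.1983 zax [-1.e-04  5.e-04 -1.e+00] F [ 0.14  0.87 -1.16] w 15.7
```

```bash
python3 inch.py '{"rows":[[0.3,-1.3,15,0,10],[0,0,15,0,10],[0,0,12,0,10],[0,0,10,0,10],[0,0,10,0,10],[0,0,6,0,10],[0,0,0,0,10],[0,0,0,0,10]]}'; for i in 1; do :; done; python3 inch.py '{"rows":[[0,0,1,0,10],[0,0,0,0,10]]}'|grep -E "ee_pos|contact"; python3 inch.py '{"rows":[[0,0,1,0,10],[0,0,0,0,10]]}'|grep -E "ee_pos|contact";python3 inch.py '{"rows":[[0,0,1,0,10],[0,0,0,0,10]]}'|grep -E "ee_pos|contact"
```

```text
time_s: 7.62
ee_pos: [534.1, 92.0, 194.1]
orientation: [-0.309, 3.126, 0.0]
contact_force: [-0.5, 0.0, -1.4]
gripper_width: 15.5
grasp_force: 58.5
ee_pos: [534.0, 92.0, 192.8]
contact_force: [0.4, -1.3, -0.3]
ee_pos: [533.9, 91.9, 191.6]
contact_force: [-1.0, 0.5, -1.5]
ee_pos: [533.8, 91.9, 190.6]
contact_force: [-0.5, 0.6, -0.9]
```

```bash
python3 inch.py '{"rows":[[0,0,1,0,10],[0,0,0,0,10]]}'|grep -E "ee_pos|contact"; python3 inch.py '{"rows":[[0,0,1,0,10],[0,0,0,0,10]]}'|grep -E "ee_pos|contact"
```

```text
ee_pos: [533.8, 91.9, 189.6]
contact_force: [0.6, -0.5, -1.6]
ee_pos: [533.8, 91.9, 188.6]
contact_force: [0.2, 0.2, -1.0]
```

```bash
python3 inch.py '{"rows":[[0,0,1,0,10],[0,0,0,0,10]]}'|grep -E "ee_pos|contact"; python3 inch.py '{"rows":[[0,0,1,0,10],[0,0,0,0,10]]}'|grep -E "ee_pos|contact"; python3 inch.py '{"rows":[[0,0,1,0,10],[0,0,0,0,10]]}'|grep -E "ee_pos|contact"
```

```text
ee_pos: [533.9, 92.0, 187.6]
contact_force: [1.1, 1.1, -1.6]
ee_pos: [533.9, 91.9, 186.6]
contact_force: [-0.7, -0.1, -2.0]
ee_pos: [533.8, 91.9, 185.6]
contact_force: [-0.5, -1.0, -1.7]
```

Well 0 has no riser: the tip is about 5 mm past riser height. I'll go on down to its floor.

```bash
python3 inch.py '{"rows":[[0,0,3,0,10],[0,0,2.5,0,10],[0,0,0,0,10]]}'|grep -E "ee_pos|contact"; python3 inch.py '{"rows":[[0,0,1,0,10],[0,0,0,0,10]]}'|grep -E "ee_pos|contact"; python3 inch.py '{"rows":[[0,0,1,0,10],[0,0,0,0,10]]}'|grep -E "ee_pos|contact"; python3 inch.py '{"rows":[[0,0,1,0,10],[0,0,0,0,10]]}'|grep -E "ee_pos|contact"
```

```text
ee_pos: [533.7, 91.9, 179.9]
contact_force: [-0.1, 0.4, -1.5]
ee_pos: [533.9, 92.0, 179.2]
contact_force: [0.1, 0.4, -1.8]
ee_pos: [533.9, 91.9, 178.1]
contact_force: [-0.9, -0.1, -1.6]
ee_pos: [533.8, 91.9, 177.1]
contact_force: [-0.2, 1.5, -1.6]
```

```bash
for k in 1; do python3 inch.py '{"rows":[[0,0,0.7,0,10],[0,0,0,0,10]]}'|grep -E "ee_pos|contact"; done;  python3 inch.py '{"rows":[[0,0,0.7,0,10],[0,0,0,0,10]]}'|grep -E "ee_pos|contact"; python3 inch.py '{"rows":[[0,0,0.7,0,10],[0,0,0,0,10]]}'|grep -E "ee_pos|contact"
```

```text
ee_pos: [533.9, 92.0, 176.5]
contact_force: [0.5, 1.0, -0.5]
ee_pos: [534.2, 92.0, 176.3]
contact_force: [-1.7, -0.7, 4.6]
ee_pos: [534.5, 92.1, 176.2]
contact_force: [-0.9, -1.5, 7.9]
```

The tip is on the floor at TCP z 176.3, against 176.4 predicted for a clear well, pressing with about 8 N. I'll rest there, then lift out and go back over the stand.

```bash
python3 inch.py '{"rows":[[0,0,0,0,10],[0,0,0,0,10],[0,0,0,0,10],[0,0,0,0,10]]}'|grep -E "ee_pos|contact"; python3 inch.py '{"rows":[[0,0,-5,0,10],[0,0,-12,0,10],[0,0,-17,0,10],[0,0,-17,0,10],[0,0,-17,0,10],[0,0,-12,0,10],[0,0,-5,0,10],[0,0,0,0,10],[0,0,0,0,10]]}'; python3 d.py 511 320.3 261
```

```text
ee_pos: [534.5, 92.1, 176.2]
contact_force: [-0.8, -1.2, 9.8]
time_s: 13.12
ee_pos: [533.6, 91.9, 259.5]
orientation: [0.309, -3.125, 0.0]
contact_force: [0.7, 0.4, -1.7]
gripper_width: 15.7
grasp_force: 58.7
t 13.12 delta [-22.56 228.4   -1.57] pos [533.62  91.91 259.47] yaw 0.1972 zax [-1.e-03 -2.e-04 -1.e+00] F [ 0.7   0.41 -1.69] w 15.7
```

```bash
python3 inch.py '{"rows":[[-1.1,10.6,-1,0,10],[-2.26,23,0,0,10],[-2.26,23,0,0,10],[-2.26,23,0,0,10],[-2.26,23,0,0,10],[-2.26,23,0,0,10],[-2.26,23,0,0,10],[-2.26,23,0,0,10],[-2.26,23,0,0,10],[-2.26,23,0,0,10],[-1.1,10.6,0,0,10],[0,0,0,0,10],[0,0,0,0,10]]}'|grep -E "ee_pos|contact";  python3 d.py 511 320.3 127.4
```

```text
ee_pos: [511.8, 319.1, 261.2]
contact_force: [0.4, 0.1, -0.4]
t 14.75 delta [  0.54   1.34 133.76] pos [511.76 319.14 261.17] yaw 0.1958 zax [ 3.e-04 -4.e-04 -1.e+00] F [ 0.42  0.06 -0.42] w 15.4
```

```bash
python3 inch.py '{"rows":[[0,0,15,0,10],[0,0,15,0,10],[0,0,15,0,10],[0,0,15,0,10],[0,0,8,0,10],[0,0,0,0,10],[0,0,0,0,10],[0,0,0,0,10]]}'|grep -E "ee_pos|contact";  python3 d.py 511 320.3 127.4
```

```text
ee_pos: [511.6, 320.3, 193.7]
contact_force: [0.0, 0.2, -1.8]
t 15.75 delta [6.400e-01 6.000e-02 6.634e+01] pos [511.58 320.32 193.74] yaw 0.1971 zax [ 9.e-04  7.e-04 -1.e+00] F [ 0.02  0.24 -1.76] w 15.3
```

```bash
python3 inch.py '{"rows":[[0.7,0,6,0,10],[0,0,6,0,10],[0,0,6,0,10],[0,0,0,0,10]]}'|grep -E "ee_pos|contact"; python3 inch.py '{"rows":[[0,0,8,0,10],[0,0,8,0,10],[0,0,8,0,10],[0,0,8,0,10],[0,0,0,0,10]]}'|grep -E "ee_pos|contact";  python3 d.py 511 320.3 127.4
```

```text
ee_pos: [510.3, 319.8, 174.3]
contact_force: [0.7, -0.7, -1.2]
ee_pos: [510.2, 319.8, 142.2]
contact_force: [-0.8, -0.5, -1.0]
t 16.88 delta [-0.87  0.38 14.84] pos [510.24 319.77 142.24] yaw 0.1971 zax [-1.1e-03 -8.0e-04 -1.0e+00] F [-0.75 -0.46 -1.02] w 15.5
```

```bash
python3 inch.py '{"rows":[[0,0,6,0,10],[0,0,5,0,10],[0,0,2.5,0,10],[0,0,0,0,10]]}'|grep -E "ee_pos|contact"; python3 inch.py '{"rows":[[0,0,0.7,0,10],[0,0,0,0,10]]}'|grep -E "ee_pos|contact"; python3 inch.py '{"rows":[[0,0,0.7,0,10],[0,0,0,0,10]]}'|grep -E "ee_pos|contact"; python3 d.py 511 320.3 127.4
```

```text
ee_pos: [510.5, 320.0, 129.4]
contact_force: [0.4, 0.2, -1.3]
ee_pos: [510.7, 320.1, 129.0]
contact_force: [0.6, -0.9, -0.9]
ee_pos: [510.6, 320.0, 128.2]
contact_force: [-0.4, -0.9, -1.2]
t 17.88 delta [-0.42  0.21  0.82] pos [510.63 320.01 128.22] yaw 0.197 zax [ 0.e+00  1.e-04 -1.e+00] F [-0.45 -0.85 -1.17] w 15.2
```

```bash
python3 inch.py '{"rows":[[0,0,0.8,0,10],[0,0,0,0,10]]}'|grep -E "ee_pos|contact"; python3 inch.py '{"rows":[[0,0,0,0,20],[0,0,0,0,35],[0,0,0,0,50],[0,0,0,0,60],[0,0,0,0,60],[0,0,-10,0,60],[0,0,-20,0,60],[0,0,-25,0,60],[0,0,-25,0,60],[0,0,-20,0,60],[0,0,-10,0,60],[0,0,0,0,60],[0,0,0,0,60]]}'; python3 d.py 489 -319 235; python3 - <<'E'
from workcell import manip
import cv2
s=manip.get_image("scene")["pixels"][:,:,::-1]
cv2.imwrite("pics/g3.png",cv2.resize(s[170:310,340:480],None,fx=4,fy=4,interpolation=cv2.INTER_CUBIC))
E
```

```text
ee_pos: [510.7, 320.0, 127.5]
contact_force: [-1.0, 0.0, 0.5]
time_s: 19.75
ee_pos: [510.3, 319.8, 236.5]
orientation: [0.309, -3.125, 0.001]
contact_force: [0.2, -0.6, -0.4]
gripper_width: 59.7
grasp_force: 0.0
t 19.75 delta [ 146.   -622.26    1.99] pos [510.31 319.8  236.54] yaw 0.1971 zax [-1.e-03 -7.e-04 -1.e+00] F [ 0.17 -0.55 -0.35] w 59.7
```

View pics/g3.png

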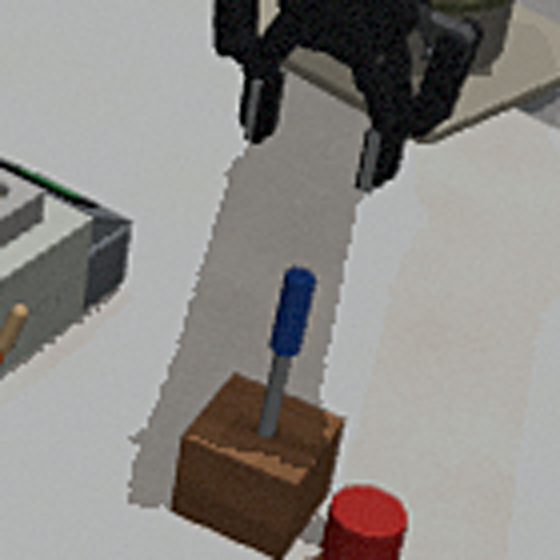

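The rod stands upright and fully in the stand, handle at about (413,247). Next I'll move over to the vial.

```bash
python3 inch.py '{"rows":[[4,-19,0,0,70],[9.2,-38.9,0,0,70],[9.2,-38.9,0,0,70],[9.2,-38.9,0,0,70],[9.2,-38.9,0,0,70],[9.2,-38.9,0,0,70],[9.2,-38.9,0,0,70],[9.2,-38.9,0,0,70],[9.2,-38.9,0,0,70],[9.2,-38.9,0,0,70],[9.2,-38.9,0,0,70],[9.2,-38.9,0,0,70],[9.2,-38.9,0,0,70],[9.2,-38.9,0,0,70],[9.2,-38.9,0,0,70],[9.2,-38.9,0,0,70],[4,-19,0,0,70],[0,0,0,0,70],[0,0,0,0,70],[0,0,0,0,70]]}'; python3 d.py 489 -319 62
```

```text
time_s: 22.3
ee_pos: [489.3, -317.0, 237.4]
orientation: [-0.311, 3.126, 0.001]
contact_force: [-0.8, 0.0, 0.2]
gripper_width: 69.8
grasp_force: 0.0
t 22.3 delta [  0.78  -2.   175.38] pos [ 489.32 -317.    237.38] yaw 0.1985 zax [ 3.e-04  7.e-04 -1.e+00] F [-0.77  0.03  0.21] w 69.8
```

```bash
python3 inch.py '{"rows":[[0.7,-1,15,0,70],[0,0,30,0,70],[0,0,30,0,70],[0,0,30,0,70],[0,0,20,0,70],[0,0,20,0,70],[0,0,20,0,60],[0,0,10,0,60],[0,0,0,0,60],[0,0,0,0,50],[0,0,0,0,40],[0,0,0,0,40]]}';python3 d.py 489 -319 62; python3 - <<'E'
from workcell import manip
from h import *
s=manip.get_image("scene")["pixels"][:,:,::-1]; t=manip.get_image("top")["pixels"][:,:,::-1]
cv2.imwrite("pics/scene_v.png",s)
print(proj("scene",[manip.observe()["ee_pos"]+[0,0,18.7]]))
cv2.imwrite("pics/g4.png",cv2.resize(s[100:200,220:320],None,fx=5,fy=5,interpolation=cv2.INTER_CUBIC))
E
```

```text
time_s: 23.8
ee_pos: [488.9, -319.3, 62.8]
orientation: [-0.309, 3.126, -0.0]
contact_force: [-0.4, 0.1, -0.9]
gripper_width: 39.8
grasp_force: 0.0
t 23.8 delta [-0.14  0.25  0.8 ] pos [ 488.91 -319.28   62.8 ] yaw 0.1971 zax [ 7.e-04 -2.e-04 -1.e+00] F [-0.42  0.1  -0.94] w 39.8
[[264.82848705 159.58767396]]
```

View pics/g4.png

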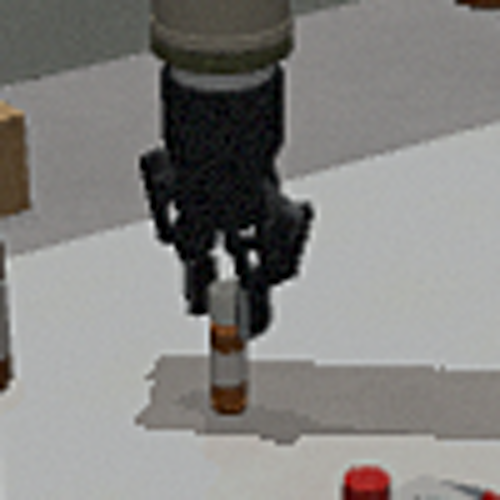

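The white cap is between the pads at about (265,160), matching the projected grasp point (264.8,159.6). I'll close, then lift.

```bash
python3 inch.py '{"rows":[[0,0,0.5,0,32],[0,0,0,0,26],[0,0,0,0,22],[0,0,0,0,18],[0,0,0,0,18],[0,0,0,0,18]]}';python3 d.py 489 -319 62; python3 inch.py '{"rows":[[0,0,-5,0,18],[0,0,-15,0,18],[0,0,-25,0,18],[0,0,-30,0,18],[0,0,-30,0,18],[0,0,-20,0,18],[0,0,-10,0,18],[0,0,0,0,18],[0,0,0,0,18],[0,0,0,0,18]]}'; python3 d.py 533.7 92.9 196; python3 - <<'E'
from workcell import manip
from h import *
im=manip.get_image("scene"); s=im["pixels"][:,:,::-1]; p=manip.observe()["ee_pos"]
for h in(-61.3,-61.3+45,8.7): print(h,proj("scene",[p+[0,0,h]]))
cv2.imwrite("pics/scene_v2.png",s)
i=s.astype(int); am=((i[...,2]>1.5*i[...,0])&(i[...,2]>40)).astype(np.uint8)
print(blobs("scene",am,(230,90,70,90)))
cv2.imwrite("pics/g5.png",cv2.resize(s[60:160,220:320],None,fx=5,fy=5,interpolation=cv2.INTER_CUBIC))
E
```

```text
time_s: 24.65
ee_pos: [488.8, -319.3, 62.0]
orientation: [-0.309, 3.126, -0.0]
contact_force: [-0.7, -0.3, 2.6]
gripper_width: 23.2
grasp_force: 58.7
t 24.65 delta [-0.31  0.28  0.01] pos [ 488.75 -319.34   62.01] yaw 0.197 zax [ 3.e-04 -2.e-04 -1.e+00] F [-0.69 -0.25  2.62] w 23.2
time_s: 25.9
ee_pos: [488.3, -319.0, 196.1]
orientation: [0.309, -3.125, -0.001]
contact_force: [0.7, 0.6, -0.4]
gripper_width: 23.0
grasp_force: 58.8
t 25.9 delta [-1.2515e+02  3.9500e+02  2.2000e-01] pos [ 488.31 -318.96  196.05] yaw 0.1971 zax [-1.3e-03  6.0e-04 -1.0e+00] F [ 0.68  0.59 -0.38] w 23.0
-61.3 [[264.66634496 144.32797362]]
-16.299999999999997 [[264.39646847 131.05334677]]
8.7 [[264.24264082 123.48690569]]
[(np.float64(263.79), np.float64(128.82), [261, 126, 8, 6, 33]), (np.float64(264.66), np.float64(142.06), [262, 139, 7, 7, 35])]
```

View pics/g5.png

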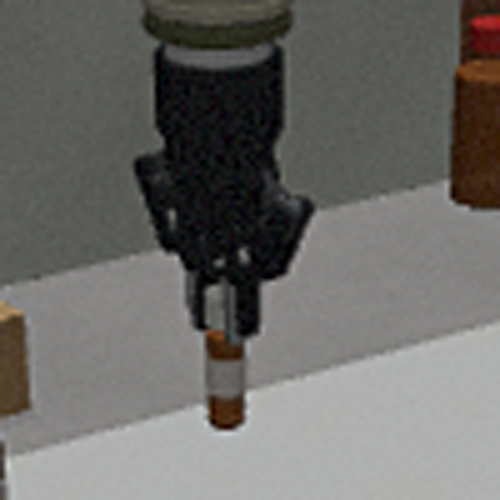

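The vial is held upright and on the tool axis, foot at about (264.7,145) as predicted. I'll carry it to well 0.

```bash
python3 inch.py '{"rows":[[-5,16,0,0,18],[-9.6,30.3,0,0,18],[-9.6,30.3,0,0,18],[-9.6,30.3,0,0,18],[-9.6,30.3,0,0,18],[-9.6,30.3,0,0,18],[-9.6,30.3,0,0,18],[-9.6,30.3,0,0,18],[-9.6,30.3,0,0,18],[-9.6,30.3,0,0,18],[-9.6,30.3,0,0,18],[-9.6,30.3,0,0,18],[-9.6,30.3,0,0,18],[-5,16,0,0,18],[0,0,0,0,18],[0,0,0,0,18],[0,0,0,0,18],[0,0,0,0,18]]}'; python3 d.py 533.7 93.2 169
```

```text
time_s: 28.2
ee_pos: [534.0, 92.5, 197.0]
orientation: [-0.307, 3.126, 0.0]
contact_force: [-0.8, -0.4, -0.8]
gripper_width: 23.3
grasp_force: 58.8
t 28.2 delta [ 0.2   0.75 27.97] pos [534.04  92.5  196.97] yaw 0.1959 zax [ 2.e-04  0.e+00 -1.e+00] F [-0.81 -0.38 -0.79] w 23.3
```

```bash
python3 inch.py '{"rows":[[0.1,0.4,9,0,18],[0,0,9,0,18],[0,0,6,0,18],[0,0,0,0,18],[0,0,0,0,18]]}'|grep -E "ee_pos|contact"; python3 inch.py '{"rows":[[0,0,1.5,0,18],[0,0,1.5,0,18],[0,0,0,0,18]]}'|grep -E "ee_pos|contact"; python3 inch.py '{"rows":[[0,0,1.5,0,18],[0,0,1.5,0,18],[0,0,0,0,18]]}'|grep -E "ee_pos|contact"; python3 d.py 533.7 93.2 121
```

```text
ee_pos: [533.9, 93.7, 173.1]
contact_force: [-1.0, 0.1, -0.5]
ee_pos: [533.7, 93.6, 169.8]
contact_force: [-0.1, 0.3, -0.4]
ee_pos: [533.7, 93.7, 166.7]
contact_force: [0.5, -0.8, -0.5]
t 29.57 delta [ 0.08 -0.45 45.73] pos [533.71  93.65 166.73] yaw 0.1971 zax [-2.e-04  0.e+00 -1.e+00] F [ 0.48 -0.76 -0.49] w 23.3
```

```bash
python3 inch.py '{"rows":[[0,-0.4,1,0,18],[0,0,1,0,18],[0,0,0,0,18]]}'|grep -E "ee_pos|contact"; python3 inch.py '{"rows":[[0,0,1,0,18],[0,0,1,0,18],[0,0,0,0,18]]}'|grep -E "ee_pos|contact";  python3 inch.py '{"rows":[[0,0,1,0,18],[0,0,1,0,18],[0,0,0,0,18]]}'|grep -E "ee_pos|contact"; python3 inch.py '{"rows":[[0,0,1,0,18],[0,0,1,0,18],[0,0,0,0,18]]}'|grep -E "ee_pos|contact"
```

```text
ee_pos: [533.8, 93.3, 164.8]
contact_force: [0.4, 0.2, -1.8]
ee_pos: [533.8, 93.3, 162.8]
contact_force: [0.9, 0.6, -0.2]
ee_pos: [533.8, 93.3, 160.8]
contact_force: [-0.7, 0.2, -0.6]
ee_pos: [533.8, 93.3, 158.8]
contact_force: [0.0, -0.5, -0.9]
```

```bash
python3 inch.py '{"rows":[[0,0,1,0,18],[0,0,1,0,18],[0,0,0,0,18]]}'|grep -E "ee_pos|contact"; python3 inch.py '{"rows":[[0,0,1,0,18],[0,0,1,0,18],[0,0,0,0,18]]}'|grep -E "ee_pos|contact";  python3 inch.py '{"rows":[[0,0,1,0,18],[0,0,1,0,18],[0,0,0,0,18]]}'|grep -E "ee_pos|contact"
```

```text
ee_pos: [533.8, 93.3, 156.8]
contact_force: [-0.6, 0.9, -0.4]
ee_pos: [533.9, 93.3, 154.8]
contact_force: [0.7, 0.1, -1.2]
ee_pos: [534.1, 93.3, 153.0]
contact_force: [1.0, 0.2, 0.9]
```

```bash
python3 inch.py '{"rows":[[0,0,1,0,18],[0,0,1,0,18],[0,0,0,0,18]]}'|grep -E "ee_pos|contact"; python3 inch.py '{"rows":[[0,0,1,0,18],[0,0,1,0,18],[0,0,0,0,18]]}'|grep -E "ee_pos|contact";  python3 inch.py '{"rows":[[0,0,1,0,18],[0,0,1,0,18],[0,0,0,0,18]]}'|grep -E "ee_pos|contact"; python3 inch.py '{"rows":[[0,0,1,0,18],[0,0,1,0,18],[0,0,0,0,18]]}'|grep -E "ee_pos|contact"; python3 d.py 533.7 93.2 121
```

```text
ee_pos: [534.0, 93.3, 150.9]
contact_force: [1.9, 1.0, -0.4]
ee_pos: [534.0, 93.3, 149.0]
contact_force: [1.3, 0.6, 3.1]
ee_pos: [533.7, 93.3, 146.5]
contact_force: [2.2, 1.0, 0.5]
ee_pos: [533.8, 93.3, 144.7]
contact_force: [2.4, 1.3, 0.9]
t 33.7 delta [ 0.06 -0.07 23.68] pos [533.75  93.28 144.68] yaw 0.1972 zax [-3.e-04 -0.e+00 -1.e+00] F [2.38 1.25 0.9 ] w 23.2
```

```bash
python3 inch.py '{"rows":[[0,0,1.5,0,18],[0,0,1.5,0,18],[0,0,1.5,0,18],[0,0,1.5,0,18],[0,0,0,0,18]]}'|grep -E "ee_pos|contact"; python3 inch.py '{"rows":[[0,0,1.5,0,18],[0,0,1.5,0,18],[0,0,1.5,0,18],[0,0,1.5,0,18],[0,0,0,0,18]]}'|grep -E "ee_pos|contact";  python3 d.py 533.7 93.2 121
```

```text
ee_pos: [533.6, 93.2, 138.4]
contact_force: [2.7, 1.2, -0.9]
ee_pos: [533.6, 93.2, 132.4]
contact_force: [3.7, 0.8, -0.6]
t 34.95 delta [-0.11 -0.05 11.4 ] pos [533.59  93.22 132.4 ] yaw 0.1971 zax [-7.e-04 -1.e-04 -1.e+00] F [ 3.67  0.79 -0.6 ] w 23.3
```

```bash
python3 inch.py '{"rows":[[0,0,1.5,0,18],[0,0,1.5,0,18],[0,0,1.5,0,18],[0,0,1.5,0,18],[0,0,1.5,0,18],[0,0,0,0,18]]}'|grep -E "ee_pos|contact"; python3 inch.py '{"rows":[[0,0,1,0,18],[0,0,1,0,18],[0,0,0,0,18]]}'|grep -E "ee_pos|contact";  python3 d.py 533.7 93.2 121
```

```text
ee_pos: [533.5, 93.2, 124.8]
contact_force: [4.7, 1.2, -1.8]
ee_pos: [533.8, 93.2, 123.2]
contact_force: [4.3, 0.9, 0.2]
t 36.08 delta [ 0.1  -0.03  2.25] pos [533.79  93.25 123.25] yaw 0.1971 zax [-2.e-04  0.e+00 -1.e+00] F [4.27 0.87 0.17] w 23.5
```

```bash
python3 inch.py '{"rows":[[0,0,0.7,0,18],[0,0,0,0,18]]}'|grep -E "ee_pos|contact"; python3 inch.py '{"rows":[[0,0,0.7,0,18],[0,0,0,0,18]]}'|grep -E "ee_pos|contact"
```

```text
ee_pos: [533.9, 93.3, 122.7]
contact_force: [3.3, 1.8, 1.7]
ee_pos: [533.7, 93.3, 121.8]
contact_force: [4.5, 1.5, 0.8]
```

```bash
python3 inch.py '{"rows":[[0,0,0.7,0,18],[0,0,0,0,18]]}'|grep -E "ee_pos|contact"; python3 inch.py '{"rows":[[0,0,0.7,0,18],[0,0,0,0,18]]}'|grep -E "ee_pos|contact"
```

```text
ee_pos: [533.9, 93.3, 121.3]
contact_force: [4.6, 0.3, 1.9]
ee_pos: [534.1, 93.3, 120.9]
contact_force: [3.7, 0.9, 4.4]
```

```bash
python3 inch.py '{"rows":[[0,0,0.7,0,18],[0,0,0,0,18]]}'|grep -E "ee_pos|contact"; python3 inch.py '{"rows":[[0,0,0.4,0,18],[0,0,0,0,18],[0,0,0,0,18]]}'|grep -E "ee_pos|contact"
```

```text
ee_pos: [534.5, 93.4, 120.8]
contact_force: [2.9, 1.7, 9.3]
ee_pos: [534.6, 93.4, 120.8]
contact_force: [2.2, 0.7, 12.1]
```

It is seated: TCP z stopped at 120.8 (121 predicted) and the force rose to 12 N. I'll release and retreat.

```bash
python3 inch.py '{"rows":[[0,0,0,0,26],[0,0,0,0,34],[0,0,0,0,42],[0,0,0,0,42],[0,0,0,0,42],[0,0,-8,0,42],[0,0,-15,0,42],[0,0,-25,0,42],[0,0,-25,0,42],[0,0,-25,0,42],[0,0,-20,0,42],[0,30,0,0,42],[0,40,0,0,42],[0,40,0,0,42],[0,30,0,0,42],[0,0,0,0,42],[0,0,0,0,42]]}'; python3 - <<'E'
from workcell import manip
from h import *
s=manip.get_image("scene")["pixels"][:,:,::-1]
top=proj("scene",[[533.7,93,149]]); print(top)
cv2.imwrite("pics/g6.png",cv2.resize(s[170:320,250:440],None,fx=4,fy=4,interpolation=cv2.INTER_CUBIC))
E
```

```text
time_s: 39.83
ee_pos: [506.9, 229.8, 238.3]
orientation: [-0.308, 3.126, -0.0]
contact_force: [0.0, -0.8, -0.5]
gripper_width: 41.9
grasp_force: 0.0
[[337.29846579 202.75761658]]
```

View pics/g6.png

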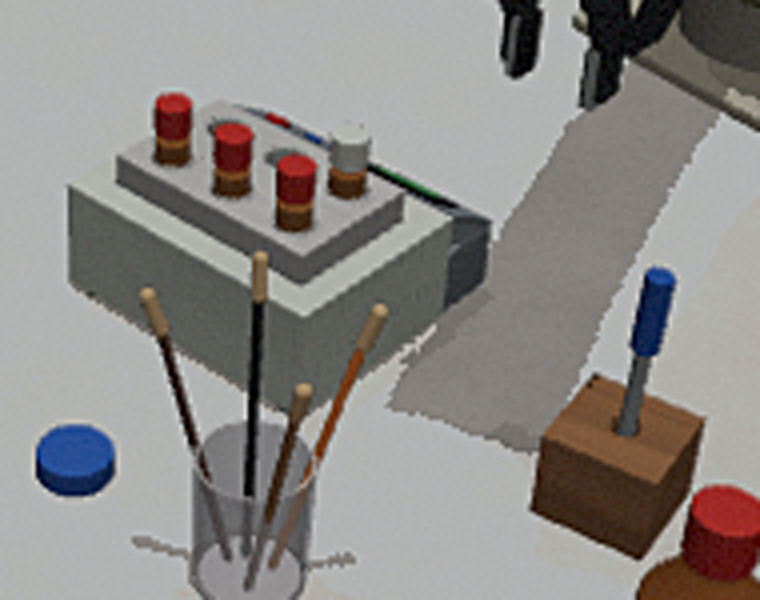

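The white cap at (337,203) full-frame sits as high as the red ones and matches the prediction. The rod is in its stand and nothing else has moved, so I'll hand it in.

```bash
python3 -c "
from workcell import manip
print(manip.sign_off())"
```

```text
the job is handed in; nothing more can be done
None
```

Job handed in at about 40 s: well 0 was felt to its clear bottom (the first one tried, so wells 1 and 2 were not felt), the rod is back in its stand, and the white-capped vial is fully home in well 0.

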